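# Open the hat weaver's crown form by one hole and hold the lock pin home

### The job

The crown form is one size too tight for the next hat: pull up the red knob of its lock plunger, slide the movable half outward to the very next hole, and let the pin go fully home there. Do not let go: finish still gripping the knob with the pin held home in that hole, because I will then pull the hat over the form. Leave the knife, the marker and the other loose things where they are.

Things in the scene. Friction and masses are not known exactly. Their poses are not given: they have to be found in the camera images.
- form: Expandable crown form (split hat block): plywood board 200 x 430 x 18 mm, an aluminium 25 mm square tube with five holes 20 mm apart, one oval wooden half-block. Origin: centre of the board's underside. y runs along the tube, +y outward (the opening way), +z up. Pin starts in the first, tightest hole. Blocks' tops 138 mm above the table; the movable block ends 70 mm on the -y side of the knob.
- carriage (a joint): Slide of the green tube section (33 mm square, top 53 mm above the table) that carries the movable half-block and the plunger: metres outward along the form's +y, 0 in the first hole, 0.020 in the next (the hole seen just past the section's end), and so on to 0.080. Light drag, about 2 N, once the pin is out; the pin has 1 mm of play each way in a hole.
- plunger (a joint): Lift of the lock plunger (pin and knob), in metres, straight up: 0 fully home, 0.014 at its upper stop. A spring pulls it down with about 5 N home, 9 N fully lifted. Above about 0.010 the pin is clear and the section slides; let down between holes, the round-nosed pin rides on the tube at about 0.010 and snaps into the next hole it meets.
- knob (a point): Centre of the plunger's red round upright knob, 28 mm in diameter, 25 mm high, on a steel barrel 21 mm wide; the point is half-way up the knob, 96 mm above the table when the pin is home. It moves with the section and the plunger. Across the tube (form's x) both sides of it are free for fingers down to the section's top.
- knife_mid (a point): Red-handled craft knife, 180 mm long, 16 mm thick, lying along the tube on the base board on the form's +x side, about 63 mm from the tube's middle; the point is near its middle. To be left alone.
- marker_mid (a point): White marker pen with a green cap, 120 mm long, 11 mm thick, lying along the tube on the base board on the form's -x side, about 75 mm from the tube's middle; the point is its middle. To be left alone.
- cup_mid (a point): Iced-drink cup with a domed lid and straw, 88 mm wide, about 195 mm high with the straw, standing on the table; the point is half-way up its wall. To be left alone.
- basket_mid (a point): Small round woven green basket, 128 mm wide, 48 mm high, standing on the table; the point is half-way up its axis. To be left alone.
- spool_mid (a point): Wooden spool of twine, 48 mm wide, 48 mm high, standing on the table; the point is at its centre. To be left alone.
- band_mid (a point): Woven green hat band, a ring 160 mm wide and 22 mm high lying on the table; the point is at its centre. To be left alone.

How it is judged (in metres and radians):
On the way, in this order (a step that is already met when the one before it is completed fails the run):
1. the plunger is pulled up so that its pin comes out of the first hole (value of joint plunger above 0.008 m), for 0.1 s.
2. the section stands at the next hole with the pin fully home in it (value of joint carriage between 0.017 and 0.023 m and value of joint plunger below 0.002 m), for 0.3 s.
At the end, for the whole second after the job is handed in: The movable half stands in the next hole (20 mm from where it was, within 3 mm), the lock pin is fully home (within 2 mm), and the fingers still hold the knob (contact force above 3 N), all through the last second (all of step 2 and contact force between the fingers and plunger above 3 N); the arm keeps its last pose, push and grip.
It fails at once if the section is pushed on past the next hole (more than 32 mm from its start) (value of joint carriage above 0.032 m).
It fails at once if one of the other loose things is shifted by more than 30 mm (distance of any of knife_mid, marker_mid, cup_mid, basket_mid, spool_mid, band_mid from where it was at the start of the episode above 0.03 m).
It also fails if it takes over 32 s, if anything falls off the work surface, if the arm or the gripper's body presses on something with over 40 N, if the wrist force passes 120 N, or if a joint passes its speed limit or range.

### The arm

A 6-joint arm with a two-finger parallel gripper is mounted at the origin on the work surface. World frame = base frame: x ahead of the robot, y to its left, z up, the work surface at z = 0. Lengths are in m, angles in degrees, forces in N, time in s.
With the tool pointing down it reaches from about 0.3 to 0.75 m from the base axis. Payload 8.5 kg.
Tool frame: the origin (TCP) lies on the centre line of the jaws, within the pads' length; the fingertips stand 11 mm ahead of it and the grasp point (between the pads) lies 8 mm behind it; x points along the fingers, y is the direction in which the jaws open and shut, and the axes are right-handed (so a half turn about x gives the same grasp; the last joint's range is limited). The gripper opens to 85 mm and grips with 20 to 120 N. Pads are 22 mm wide; open, the fingers measure 114 mm over their backs; the gripper's body (76 mm by 85 mm) begins 54 mm behind the grasp point. The pads swing forward as they close: fully open they stand 13 mm farther back than shut.
Start: joints at [-77.309, 21.807, 74.336, -0, 83.858, -12.336], TCP at [0.233, -0.498, 0.242] pointing down, gripper open.
Joint ranges: [-178.18, 178.18], [-50.72, 133.34], [12.68, 142.11], [-81.47, 261.47], [9.98, 163.14], [-165.26, 165.26]. Speed limits (degrees/s): [136.94, 136.94, 180, 180, 180, 180].

### API

Orientations are given as a 3x3 rotation matrix whose columns are the frame's x, y, z axes.
In Python, from rig import env gives the robot as it stands.
- The arm moves only by the tool carry_out, never from a script. Its argument "motion" is a list that holds one entry, the list of rows, each a list of 7 numbers: the shift along the tool's x, y, z in cm, then the turn, a rotation vector about the tool's x, y, z in rad, then the finger opening in cm, from 0 to 8.54. A call has 1 to 5 rows; each row is the pose to reach, as a shift and turn from the pose commanded when the call began, along the tool's axes at that moment; what a row does not reach only later rows make up. A row lasts 1/12 s, in which the tool goes at most 41.7 mm and 7.16 degrees, less where a joint would pass 70% of its speed; a pose out of reach is approached as far as the arm can. A call with a gripper value outside its range is refused whole. The fingers move at their own pace and stop on an object; "grip_force" is the grip in N (left out, the last holds). Time passes only in rows, so rows that repeat a pose let the fingers close. It gives the time, the measured TCP pose, the force and the opening at its end, in the units of the state.
- env.observe(): the state, without advancing time (a new reading comes with each control period).
- env.get_image(name): name is "side" or "top" or "wrist"; returns a dict with "image" (420x560x3 uint8, red, green, blue), "fov_y" (degrees; the focal length in pixels is half the picture's height over the tangent of half this angle, whatever the lens; pixels are square), "cx", "cy" (the principal point, pixels), "R" (3x3) and "t" (3): a world point X has camera coordinates R X + t. Camera axes: x right, y down, z forward; pixel columns grow to the right and rows downward; lengths in m; the calibration is good to about 2 mm. A picture is of the moment at which its call begins. There is no depth.
- env.close_job(): hands the job in, once; it reports no verdict.
The state is a dict: "time_s": time; "q": joint angles; "qvel": joint speeds; "joint_efforts": joint torques, N m; "position": TCP position; "tool_rot": TCP orientation; "ft_force": force on the tool from outside, world axes, zero at the start; "wrist_torque": the same for the moment, N m; "grip_width": finger opening in m.
Only numpy, scipy, OpenCV 4.12 (cv2) and the standard library are available. Lean on these libraries where they do the work, as an engineer would, in place of code of your own. Each camera call takes 0.05 s, during which the arm holds its last target. There are 200 camera calls.

## Working session

There is one attempt and no reset: what is moved stays moved. The work goes in short steps, Python scripts to look and compute and a tool call to move; the robot and the scene stay as the last step left them, time stands still between calls to the robot, and variables do not carry over. Pictures are saved under pics/ and viewed, on a budget of 10 in all, crops included, one or two more only if the job needs it, and the job is handed in when it is done.

Besides the shell and the picture viewer there is one more tool, called as name(argument=value, ...), one argument or row to a line, values as JSON. carry_out: Moves the arm, as the interface text tells. Its arguments: {"type":"object","properties":{"motion":{"type":"array","items":{"type":"array","items":{"type":"array","items":{"type":"number"}}}},"grip_force":{"type":"number"}},"required":["motion"]}

```bash
mkdir -p pics; cat > h.py <<'E'
import numpy as np, cv2
from rig import env
def snap(name,fn):
    d=env.get_image(name); cv2.imwrite('pics/'+fn,d['image'][:,:,::-1]); np.savez('pics/'+fn+'.npz',**d); return d
def K(d):
    f=210/np.tan(np.radians(d['fov_y'])/2); return f
def ray(d,u,v):
    r=np.array([(u-d['cx'])/K(d),(v-d['cy'])/K(d),1]); R=np.array(d['R']); return -R.T@np.array(d['t']), R.T@r
def atz(d,u,v,z):
    o,r=ray(d,u,v); return o+r*(z-o[2])/r[2]
def proj(d,X):
    c=np.array(d['R'])@X+np.array(d['t']); return c[:2]/c[2]*K(d)+[d['cx'],d['cy']]
E
python3 - <<'E'
from h import *
a=snap('top','top1.png'); b=snap('side','side1.png')
o=env.observe(); print(o['time_s'],o['position'],np.round(o['tool_rot'],3),o['grip_width'])
E
```

```text
0.1 [ 0.23260136 -0.498134    0.2417914 ] [[-0.     0.423 -0.906]
 [ 0.001 -0.906 -0.423]
 [-1.    -0.001 -0.   ]] 0.08532156414960831
```

View pics/top1.png

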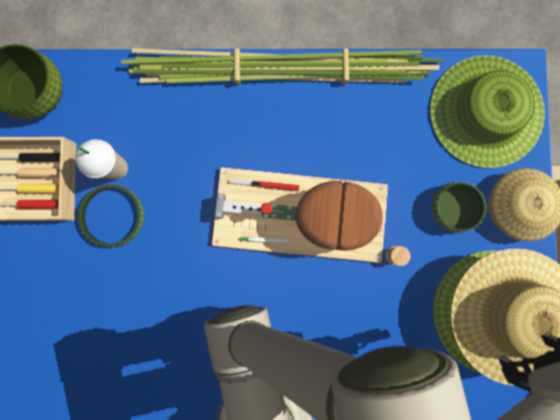

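View pics/side1.png

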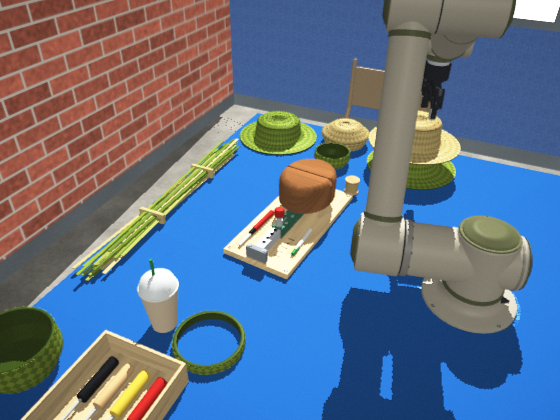

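The top view shows the knob at about (266,209), the tube's outer end at (220,206), and the board corners at (220,169), (388,184), (380,262) and (212,246). The side view shows the knob at about (280,212).

```bash
python3 - <<'E'
from h import *
def red(fn,box):
    d=dict(np.load('pics/'+fn+'.npz')); x0,y0,x1,y1=box
    im=d['image'][y0:y1,x0:x1].astype(int); m=(im[...,0]>130)&(im[...,1]<70)&(im[...,2]<70)
    v,u=np.nonzero(m); print(fn,m.sum(),u.min()+x0,u.max()+x0,v.min()+y0,v.max()+y0); return d,u.mean()+x0,v.mean()+y0
a,u,v=red('top1.png',(255,200,278,220)); b,u2,v2=red('side1.png',(270,202,292,224))
print(u,v,u2,v2, atz(a,u,v,.105))
o1,r1=ray(a,u,v);o2,r2=ray(b,u2,v2)
s=np.linalg.lstsq(np.c_[r1,-r2],o2-o1,rcond=None)[0]; print(o1+r1*s[0],o2+r2*s[1])
c=[atz(a,*p,.018) for p in [(220,169),(388,184),(380,262),(212,246)]]
print(np.round(c,3)); y=(c[0]+c[3]-c[1]-c[2]); y/=np.linalg.norm(y); print('ydir',y,np.degrees(np.arctan2(y[1],y[0])))
E
```

```text
top1.png 80 261 271 204 213
side1.png 73 270 283 209 217
266.0875 208.775 276.7260273972603 213.26027397260273 [ 0.51694811 -0.00455918  0.105     ]
[ 0.51792451 -0.00430107  0.09315609] [ 0.52334863 -0.00231506  0.09364653]
[[ 0.626  0.114  0.018]
 [ 0.586 -0.314  0.018]
 [ 0.388 -0.289  0.018]
 [ 0.431  0.134  0.018]]
ydir [0.0977683 0.9952092 0.       ] 84.38932615071312
```

carry_out(
  motion=[
    [[-2,-11,-15.5,-0.6,0,0,8.5],[-2,-11,-15.5,-0.6,0,0,8.5],[-2,-11,-15.5,-0.6,0,0,8.5],[-2,-11,-15.5,-0.6,0,0,8.5],[-2,-11,-15.5,-0.6,0,0,8.5]],
  ],
)

```text
time_s: 0.52
position: [0.3276, -0.3298, 0.2627]
tool_rot: [[0.0, 0.865, -0.502], [0.001, -0.502, -0.865], [-1.0, -0.0, -0.001]]
ft_force: [0.5, -0.4, -0.5]
grip_width: 0.0851
```

```bash
cat >> h.py <<'E'
def goto(P,th=-5.5):
    from scipy.spatial.transform import Rotation as Ro
    o=env.observe(); R=np.array(o['tool_rot']); y=np.array([np.cos(np.radians(th)),np.sin(np.radians(th)),0]); x=np.array([0,0,-1.])
    T=np.c_[x,y,np.cross(x,y)]
    print('t',o['time_s'],'pos',o['position'],'shift cm',np.round(100*R.T@(np.array(P)-o['position']),2),'turn',np.round(Ro.from_matrix(R.T@T).as_rotvec(),3),'F',np.round(o['ft_force'],1),'w',o['grip_width'])
E
python3 -c "
from h import *
goto([.518,-.004,.20])"
```

```text
t 0.5167 pos [ 0.32761918 -0.32982041  0.26266285] shift cm [  6.3    0.1  -37.73] turn [-0.43  -0.001 -0.   ] F [ 0.5 -0.4 -0.5] w 0.08511010736977324
```

carry_out(
  motion=[
    [[2,0,-19,-0.43,0,0,8.5],[2,0,-19,-0.43,0,0,8.5],[2,0,-19,-0.43,0,0,8.5],[2,0,-19,-0.43,0,0,8.5],[2,0,-19,-0.43,0,0,8.5]],
  ],
)

```text
time_s: 0.93
position: [0.4241, -0.1662, 0.2418]
tool_rot: [[-0.0, 0.995, -0.099], [0.001, -0.099, -0.995], [-1.0, -0.001, -0.001]]
ft_force: [-0.5, -0.4, -0.3]
grip_width: 0.0849
```

```bash
python3 -c "
from h import *
goto([.518,-.004,.20])"
```

```text
t 0.9333 pos [ 0.42408235 -0.16620622  0.24184402] shift cm [  4.2    7.75 -17.06] turn [-0.003 -0.001  0.001] F [-0.5 -0.4 -0.3] w 0.08491461327176372
```

carry_out(
  motion=[
    [[3.5,7.75,-17,0,0,0,8.5],[3.5,7.75,-17,0,0,0,8.5],[3.5,7.75,-17,0,0,0,8.5],[3.5,7.75,-17,0,0,0,8.5],[3.5,7.75,-17,0,0,0,8.5]],
  ],
)

```text
time_s: 1.35
position: [0.5188, -0.0051, 0.2062]
tool_rot: [[-0.001, 0.995, -0.102], [0.001, -0.102, -0.995], [-1.0, -0.001, -0.001]]
ft_force: [0.0, 0.5, 0.2]
grip_width: 0.0852
```

```bash
python3 -c "
from h import *
goto([.518,-.004,.20])
d=snap('wrist','w1.png'); print(d['R'],d['t'],proj(d,np.array([.518,-.004,.1085])))"
```

```text
t 1.35 pos [ 0.51884065 -0.00505581  0.20621033] shift cm [ 0.62 -0.09 -0.1 ] turn [-0.006 -0.001  0.001] F [0.  0.5 0.2] w 0.08516944063993487
[[ 0.99485653 -0.10128749 -0.00114934]
 [-0.09566817 -0.94327079  0.3179431 ]
 [-0.0332878  -0.31619782 -0.9481091 ]] [-0.51515823  0.01546047  0.36210908] [278.62683124 212.533109  ]
```

View pics/w1.png

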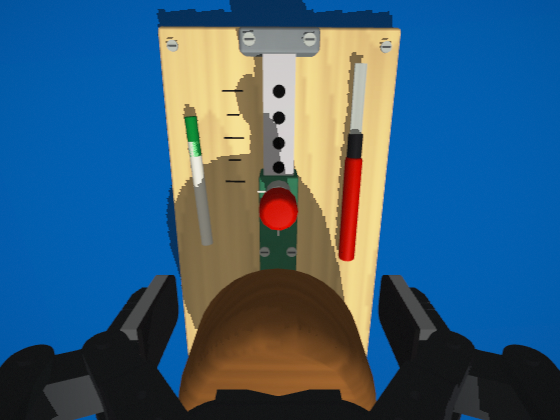

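The wrist view shows the knob top at about (278,210), agreeing with the prediction of (278.6,212.5). The tube's free holes lie at (279,91), (279,117), (279,143) and (278,167). The knife and marker are clear of the fingers.

```bash
python3 - <<'E'
from h import *
d=dict(np.load('pics/w1.png.npz')); im=d['image'].astype(int)
hs=[]
for v0 in (91,117,143,167):
    g=im[v0-8:v0+9,270:288].sum(2); m=g<120; v,u=np.nonzero(m); h=atz(d,u.mean()+270,v.mean()+v0-8,.049); hs.append(h); print(len(u),np.round(h,4))
hs=np.array(hs); y=hs[0]-hs[3]; print('ang',np.degrees(np.arctan2(y[1],y[0]))-90, np.linalg.norm(y))
y/=np.linalg.norm(y); print('knob from holes', hs.mean(0)-y*.05)
sub=im[180:240,250:310]; m=(sub[...,0]>120)&(sub[...,1]<60); v,u=np.nonzero(m); print('red',u.min()+250,u.max()+250,v.min()+180,v.max()+180,'at',atz(d,(u.min()+u.max())/2+250,v.mean()+180,.1))
E
```

```text
105 [0.526  0.0746 0.049 ]
96 [0.5239 0.0547 0.049 ]
102 [0.5215 0.0348 0.049 ]
96 [0.5195 0.0148 0.049 ]
ang -6.181502444743529 0.060083777096163235
knob from holes [ 0.51735781 -0.0049875   0.049     ]
red 259 297 198 229 at [ 0.51717857 -0.00773422  0.1       ]
```

carry_out(
  motion=[
    [[4,-0.14,0,0.006,0,0,8.5],[8,-0.14,0,0.006,0,0,8.5],[10.5,-0.14,0,0.006,0,0,8.5],[11.8,-0.14,0,0.006,0,0,8.5],[11.8,-0.14,0,0.006,0,0,8.5]],
  ],
)

```text
time_s: 1.82
position: [0.515, -0.0081, 0.0864]
tool_rot: [[-0.006, 0.994, -0.11], [0.002, -0.11, -0.994], [-1.0, -0.006, -0.001]]
ft_force: [-0.7, -0.0, 0.8]
grip_width: 0.085
```

carry_out(
  motion=[
    [[0,0,0,0,0,0,2.5],[0,0,0,0,0,0,2.5],[0,0,0,0,0,0,2.5],[0,0,0,0,0,0,2.5],[0,0,0,0,0,0,2.5]],
  ],
  grip_force=50,
)

```text
time_s: 2.23
position: [0.5181, -0.0087, 0.0906]
tool_rot: [[0.005, 0.994, -0.11], [-0.001, -0.11, -0.994], [-1.0, 0.005, 0.0]]
ft_force: [4.9, 1.1, 4.3]
grip_width: 0.0264
```

carry_out(
  motion=[
    [[0,0,0,0,0,0,2],[0,0,0,0,0,0,2],[0,0,0,0,0,0,2],[0,0,0,0,0,0,2],[0,0,0,0,0,0,2]],
  ],
)

```text
time_s: 2.65
position: [0.5181, -0.0086, 0.0906]
tool_rot: [[0.005, 0.994, -0.11], [-0.001, -0.11, -0.994], [-1.0, 0.005, 0.0]]
ft_force: [4.5, 0.8, 5.8]
grip_width: 0.0265
```

```bash
python3 -c "
from h import *
goto([.5174,-.005,.088],-6.2)
d=snap('wrist','w2.png')"
```

```text
t 2.65 pos [ 0.51810623 -0.0086354   0.09060615] shift cm [ 0.26 -0.11 -0.35] turn [-0.002  0.    -0.005] F [4.5 0.8 5.8] w 0.02654096677374084
```

View pics/w2.png

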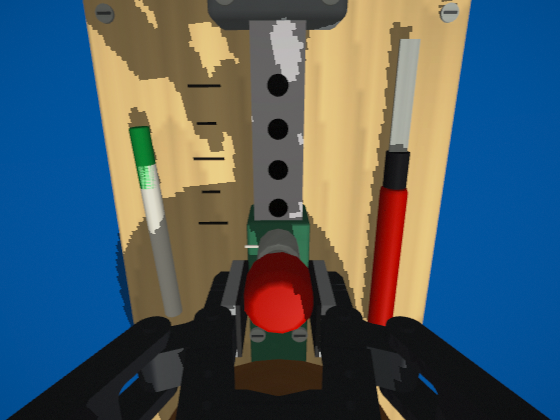

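The pads are closed on the red knob, seen at about (279,290). The next hole is at (278,208), just past the section's end. Next I lift.

carry_out(
  motion=[
    [[-0.4,0,0,0,0,0,2],[-0.8,0,0,0,0,0,2],[-1.2,0,0,0,0,0,2],[-1.3,0,0,0,0,0,2],[-1.3,0,0,0,0,0,2]],
  ],
  grip_force=60,
)

```text
time_s: 3.12
position: [0.5179, -0.0086, 0.1024]
tool_rot: [[0.003, 0.994, -0.11], [-0.0, -0.11, -0.994], [-1.0, 0.003, 0.0]]
ft_force: [10.3, 0.1, -8.2]
grip_width: 0.026
```

carry_out(
  motion=[
    [[0,0,0,0,0,0,2],[0,0,0,0,0,0,2],[0,0,0,0,0,0,2]],
  ],
)

```text
time_s: 3.37
position: [0.518, -0.0086, 0.1022]
tool_rot: [[0.003, 0.994, -0.11], [-0.0, -0.11, -0.994], [-1.0, 0.003, 0.0]]
ft_force: [8.6, 0.0, -8.0]
grip_width: 0.0264
```

```bash
python3 -c "
from h import *
goto([.5174,-.005,.1],-6.2)
d=snap('wrist','w3.png')"
```

```text
t 3.3667 pos [ 0.51795805 -0.00860571  0.10219638] shift cm [ 0.22 -0.1  -0.35] turn [-0.002  0.    -0.003] F [ 8.6  0.  -8. ] w 0.026406310702245594
```

View pics/w3.png

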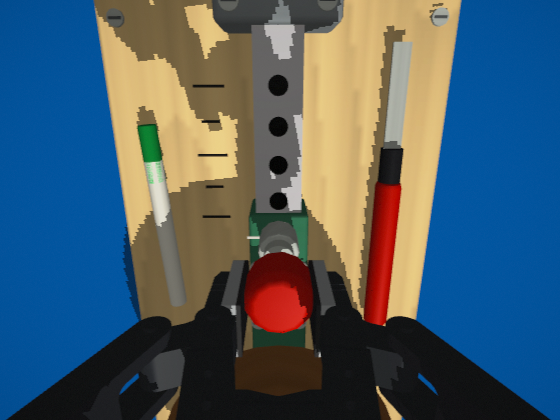

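The knob is lifted about 11.6 mm with 8 N of spring force and no slip in the pads. The holes are now at (278,85) to (278,201). Next I slide outward.

carry_out(
  motion=[
    [[-0.05,0.05,-0.4,0,0,0,2],[-0.05,0.05,-0.8,0,0,0,2],[-0.05,0.05,-1.2,0,0,0,2],[-0.05,0.05,-1.6,0,0,0,2],[-0.05,0.05,-1.8,0,0,0,2]],
  ],
)

```text
time_s: 3.83
position: [0.52, 0.0093, 0.1025]
tool_rot: [[0.002, 0.994, -0.11], [-0.001, -0.11, -0.994], [-1.0, 0.002, 0.001]]
ft_force: [5.9, -2.2, -8.5]
grip_width: 0.0263
```

carry_out(
  motion=[
    [[0,0,-0.1,0,0,0,2],[0,0,-0.2,0,0,0,2],[0,0,-0.2,0,0,0,2],[0,0,-0.2,0,0,0,2]],
  ],
)

```text
time_s: 4.17
position: [0.5202, 0.0111, 0.1025]
tool_rot: [[0.002, 0.994, -0.11], [-0.001, -0.11, -0.994], [-1.0, 0.002, 0.0]]
ft_force: [6.2, -0.3, -8.0]
grip_width: 0.0266
```

```bash
python3 -c "
from h import *
goto([.518+.02*.108,-.0086+.02*.994,.0906],-6.2)
d=snap('wrist','w4.png')"
```

```text
t 4.1667 pos [0.52017375 0.01113397 0.10246576] shift cm [ 1.19 -0.01 -0.01] turn [-0.002  0.    -0.002] F [ 6.2 -0.3 -8. ] w 0.026588751363558403
```

View pics/w4.png

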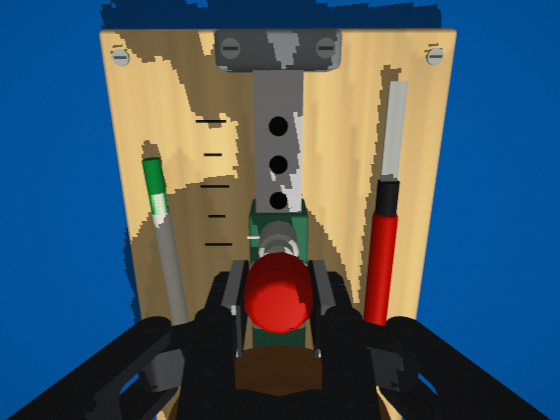

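The section has moved exactly one hole: the next free hole is at (278,201), where its neighbour stood before. Next I lower.

carry_out(
  motion=[
    [[0.4,0,0,0,0,0,2],[0.8,0,0,0,0,0,2],[1.2,0,0,0,0,0,2],[1.4,0,0,0,0,0,2],[1.4,0,0,0,0,0,2]],
  ],
)

```text
time_s: 4.63
position: [0.5204, 0.0111, 0.0906]
tool_rot: [[0.004, 0.994, -0.11], [-0.001, -0.11, -0.994], [-1.0, 0.004, 0.001]]
ft_force: [0.2, -0.8, 13.2]
grip_width: 0.0267
```

carry_out(
  motion=[
    [[0,0,0,0,0,0,2],[0,0,0,0,0,0,2],[0,0,0,0,0,0,2],[0,0,0,0,0,0,2],[0,0,0,0,0,0,2]],
  ],
)

```text
time_s: 5.05
position: [0.5204, 0.0111, 0.0906]
tool_rot: [[0.004, 0.994, -0.11], [-0.001, -0.11, -0.994], [-1.0, 0.004, 0.001]]
ft_force: [0.1, 0.2, 13.1]
grip_width: 0.0263
```

```bash
python3 -c "
from h import *
goto([.518+.02*.108,-.0086+.02*.994,.0906],-6.2)
d=snap('wrist','w5.png')"
```

```text
t 5.05 pos [0.52037126 0.01111444 0.09056922] shift cm [-0.   -0.02 -0.01] turn [-0.002  0.001 -0.004] F [ 0.1  0.2 13.1] w 0.02630259464183167
```

View pics/w5.png

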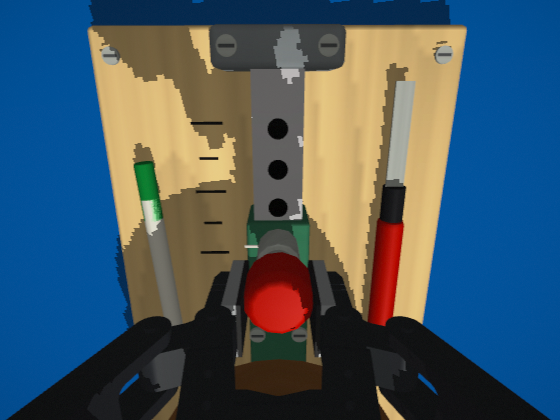

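The tool is back at its home height (TCP z = 0.0906 m, as before the lift) and bearing down with 13 N on a hard stop. The view matches the first-hole view w2, shifted by one hole: next hole at (278,208), knob at (279,290). I'm handing in with the knob still gripped.

```bash
python3 -c "
from h import *
print(env.close_job()); goto([.5204,.0111,.0906],-6.2)"
```

```text
the job is handed in; nothing more can be done
None
the job is handed in; nothing more can be done
```

The movable half now stands in the next hole with the pin home, and the gripper was still holding the red knob when I handed the job in. I lifted the plunger about 11.6 mm, slid the section about 20 mm outward, and lowered it into that hole.

- **Position:** the last wrist picture shows the section exactly one hole further out. The tool measured 19.8–20 mm of travel along the tube.
- **Pin:** the tool is back at the same height as when the pin was home in the first hole (0.0906 m). It is pressing down with a steady 13 N against a hard stop.
- **Grip:** set to 60 N, with the fingers closed to 26.3 mm. That is slightly under the knob's 28 mm, but I saw no slip in the pictures.
- **Other things:** the knife and marker lie undisturbed in the last picture. I didn't re-image the cup, basket, spool and hat band after the start, but the wrist force stayed under 1 N all the way to the form.

No check failed or disagreed. A final state reading after handing in was not possible because the interface had closed.

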